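Snap the retaining clip onto the tensioner axle with the clip fork

TASK

Take the clip fork from its rest and, with its two tines behind the split spring clip on the tensioner bracket, push the clip along the deck into the axle's groove until it has snapped over the axle and sits fully home. Push gently: the axle slides back some unknown way before it holds, and neither the clip nor the fork may press on the bracket or its axle with more than 20 N. Then lay the fork back in the saddles of its rest; do not touch the clip with the fingers and leave the other things on the bench alone.

Things in the scene. Friction and masses are not known exactly. Their poses are not given: they have to be found in the camera images.
- tensioner: Grey painted bracket fixed to the bench; level deck 60 mm wide, 36 mm above the bench, from x = -58 to +60 mm. Origin: on the bench, on the middle line, near the axle; x: direction in which to push the clip; z up. Guide rails 5 mm high, 35 mm apart inside, flank the clip's path from x = -57 mm (flared) to +24 mm.
- axle_groove (a point): On the axis of the upright steel axle, at deck level. Groove from the deck up: 14 mm diameter, 8.5 mm high; above it a head 20 mm in diameter, top 18.5 mm over the deck. The axle has play along the bracket's x: a push of about 4 N slides it away by 0.5 to 15.5 mm (not shown, differs each time), then it holds firm.
- clip: Steel split clip, 6 mm thick, flat on the deck, mouth (+x) to the axle. Back bar 31 mm wide, x = -16 to -7 mm; two sprung jaws, 25 mm over both, end in round noses (radius 2.5 mm) at x = +6 mm, 10 mm apart. Origin: underside, where the axle's axis lies when home (bar touches axle). Noses meet the axle 12 mm before home; passing takes 5 to 12 N, then it still must be pushed home.
- jaw_left (a joint): Spread of the clip's left (+y) jaw, rad: 0 when closed, up to about 0.2 when passing the axle.
- jaw_right (a joint): Spread of the clip's right (-y) jaw, rad: 0 when closed, up to about 0.2 when passing the axle.
- fork: Clip fork, 170 mm long, about 90 g, lying in its rest: black handle 90 x 18 x 22 mm (x, y, z) and two flat steel tines ahead (+x). Origin: middle of the handle's underside. Tines: 7 mm wide, 6 mm thick (z = 8 to 14 mm), y = 7 to 14 mm on both sides, ending square at x = 125 mm. Take it across the middle of the handle, between the saddles.
- fork_tip (a point): Point between the ends of the fork's tines: x = 125 mm, y = 0, z = 11 mm in the fork's frame.
- rest: Plywood fork rest fixed to the bench: a foot 100 x 50 x 5 mm and two saddles 8 mm thick at x = -32 and +32 mm, 22 mm high at their floor, with side cheeks up to 34 mm, 24 mm apart. Origin: underside centre; the fork lies along its x, tines towards +x.
- rest_seat (a point): Middle between the saddles at the height of their floors, 22 mm above the bench: the fork's origin lies here when it is in its rest.
- multimeter: Bystander: hand multimeter, 138 x 72 x 46 mm; leave alone. Origin: underside centre.
- red_charger: Bystander: red charger box, 96 x 62 x 31 mm; leave alone. Origin: underside centre.
- tip_pot: Bystander: small black pot with soldering tips, 42 mm wide, 23 mm high; leave alone. Origin: underside centre.
There are look-alikes about, which are no part of the job. What is shaped like the tensioner but red is not meant.

How it is judged:
By the outcome, as a careful person would: the job done as asked, in the order asked, and still so for the second after the job is handed in, with the robot touching nothing.
It also fails if it takes over 58 s, if anything falls off the work surface, if the arm or the gripper's body presses on something with over 40 N, if the wrist force passes 120 N, or if a joint passes its speed limit or range.

ROBOT

A 7-joint arm with a two-finger parallel gripper is mounted at the origin on a cart in front of the work surface, level with it; the furniture and walls round the work are solid. World frame = base frame: x ahead of the robot, y to its left, z up, the work surface at z = 0. Lengths are in m, angles in degrees, forces in N, time in s.
With the tool pointing down it reaches from about 0.425 to 0.875 m from the base axis. Payload 8.4 kg.
Tool frame: the origin (TCP) lies at the very end of the fingers, on their centre line; the grasp point (between the pads) lies env.tcp_to_grasp behind it (env.tcp_to_grasp is the distance from the TCP to the grasp point, in m); z points along the fingers, y is the line along which they close (so a half turn about z gives the same grasp; the last joint's range is limited). The gripper opens to 87 mm and grips with 3 to 60 N. Pads are 19 mm wide; open, the fingers measure 117 mm over their backs; the gripper's body (75 mm by 190 mm) begins 51 mm behind the grasp point.
Start: joints at [-76.215, 19.091, 2.286, 83.961, -0.768, 76.965, -3.352], TCP at [0.217, 0.613, 0.223] pointing down, gripper open.
Joint ranges: [-147.57, 147.57], [-21.85, 119.76], [-74.77, 79.35], [14.55, 137.4], [-85.83, 265.84], [4.83, 119.75], [-152.11, 152.11]. Speed limits (degrees/s): [127.2, 127.2, 159.86, 159.86, 180, 180, 180].

INTERFACE

Orientations are given as a 3x3 rotation matrix whose columns are the frame's x, y, z axes.
In Python, from rig import env gives the robot as it stands.
- The arm moves only by the tool arm_command, never from a script. Its argument "moves" is a list of rows, each an object with "angular": the turn, a rotation vector about the tool's x, y, z each as a share of 90 degrees, from -1 to 1, a list of three; "xyz": the shift along the tool's x, y, z each as a share of 0.3 m, from -1 to 1, a list of three; "hand": the opening in per cent of the stroke, from 0 (shut) to 100 (fully open). A call has 1 to 20 rows; each row is the pose to reach, as a shift and turn from the pose commanded when the call began, along the tool's axes at that moment; what a row does not reach only later rows make up. A row lasts 1/8 s, in which the tool goes at most 62.5 mm and 10.7 degrees, less where a joint would pass 70% of its speed; a pose out of reach is approached as far as the arm can. A call with a number of a shift or a turn outside -1 to 1 is refused whole. A call with a gripper value outside its range is refused whole. The fingers move at their own pace and stop on an object; "grip_force" is the grip in N (left out, the last holds). Time passes only in rows, so rows that repeat a pose let the fingers close. It gives the time, the measured TCP pose, the force, the opening and the grip force at its end, in the units of the state.
- env.get_obs(): the state, without advancing time (a new reading comes with each control period).
- env.get_image(name): name is "scene" or "top"; returns (picture, depth): 480x640x3 uint8, blue, green, red; 480x640 float32, m along the optical axis (not along the pixel's ray), 0 where there is no reading.
- env.camera_model(name): a dict with "vertical_fov" (degrees; the focal length in pixels is half the picture's height over the tangent of half this angle, whatever the lens; pixels are square), "cx", "cy" (the principal point, pixels), "k1" (the pictures are not rectified: a ray, as slopes to the right and down, at radius r is drawn at 1 + k1 r^2 times it, then the intrinsics apply), "rvec" (rotation vector, rad) and "tvec" (3), from world to camera coordinates, as OpenCV has them. Camera axes: x right, y down, z forward; pixel columns grow to the right and rows downward; lengths in m; the calibration is good to about 2 mm. A picture is of the moment at which its call begins. camera_model takes no time and is no camera call.
- env.close_job(): hands the job in; it is judged then, once.
The state is a dict: "time": time; "qpos": joint angles; "joint_vel": joint speeds; "tau": joint torques, N m; "ee_pos": TCP position; "orientation": TCP orientation; "contact_force": force on the tool from outside, world axes, zero at the start; "torque": the same for the moment, N m; "finger_gap": finger opening in m; "grip_force": force on a finger pad.
Only numpy, scipy, OpenCV 4.12 (cv2) and the standard library are available. Lean on these libraries where they do the work, as an engineer would, in place of code of your own. Each camera call takes 0.05 s, during which the arm holds its last target. There are 200 camera calls.

## Working session

There is one attempt and no reset: what is moved stays moved. The work goes in short steps, Python scripts to look and compute and a tool call to move; the robot and the scene stay as the last step left them, time stands still between calls to the robot, and variables do not carry over. Pictures are saved under pics/ and viewed, at most 10 in all, crops included, and the job is handed in when it is done.

Besides the shell and the picture viewer there is one more tool, called after "Request:" by a JSON object that holds its "op" and its "data", one argument or row to a line. arm_command: Moves the arm, as the interface text tells. Its arguments: {"type":"object","properties":{"moves":{"type":"array","items":{"type":"object","properties":{"angular":{"type":"array","items":{"type":"number","minimum":-1,"maximum":1}},"xyz":{"type":"array","items":{"type":"number","minimum":-1,"maximum":1}},"hand":{"type":"number"}}}},"grip_force":{"type":"number"}},"required":["moves"]}

```bash
mkdir -p pics; ls; cat > h.py <<'E'
import numpy as np, cv2
from rig import env
def cam(n):
    m=env.camera_model(n); f=240/np.tan(np.radians(m['vertical_fov'])/2)
    R=cv2.Rodrigues(np.array(m['rvec'],float))[0]; return m,f,R,np.array(m['tvec'],float)
def rays(n,uv):
    m,f,R,t=cam(n); uv=np.atleast_2d(uv).astype(float)
    d=(uv-[m['cx'],m['cy']])/f; p=d.copy()
    for _ in range(20): p=d/(1+m['k1']*(p**2).sum(1,keepdims=True))
    return np.c_[p,np.ones(len(p))],R,t
def at_z(n,uv,z):
    r,R,t=rays(n,uv); o=-R.T@t; w=r@R
    return o+w*((z-o[2])/w[:,2])[:,None]
def at_depth(n,uv,dep):
    r,R,t=rays(n,uv); return (r*np.asarray(dep).reshape(-1,1)-t)@R
def cloud(n,D):
    v,u=np.mgrid[:480,:640]; P=at_depth(n,np.c_[u.ravel(),v.ravel()],D.ravel()).reshape(480,640,3)
    P[D<=0]=np.nan; return P
def proj(n,X):
    m,f,R,t=cam(n); c=np.atleast_2d(X)@R.T+t; p=c[:,:2]/c[:,2:]
    return p*(1+m['k1']*(p**2).sum(1,keepdims=True))*f+[m['cx'],m['cy']]
E
python3 - <<'E'
from h import *
for n in("scene","top"):
    I,D=env.get_image(n); cv2.imwrite(f'pics/{n}0.png',I); np.save(f'{n}0.npy',D); print(n,cam(n)[1:],-cam(n)[2].T@cam(n)[3])
print(env.get_obs(),env.tcp_to_grasp)
E
```

```text
pics
scene (np.float64(450.44445675215195), array([[ 0.87995316, -0.47505848, -0.00136858],
       [-0.24708035, -0.45520382, -0.85541849],
       [ 0.40575082,  0.75306635, -0.51793565]]), array([-0.51366485,  0.18964058,  0.73749886])) [ 0.1996167  -0.7130813   0.54349602]
top (np.float64(536.6419301123034), array([[-0.01997326, -0.9996476 , -0.0174855 ],
       [-0.99654799,  0.02131479, -0.08023578],
       [ 0.0805802 ,  0.01582257, -0.99662253]]), array([0.05555501, 0.61868704, 1.35697349])) [0.50831574 0.02087744 1.40300261]
{'time': 0.1, 'qpos': array([-76.21189338,  19.12546692,   2.28378003,  84.00647031,
        -0.766839  ,  76.96710049,  -3.35001228]), 'joint_vel': array([-0.01126826, -0.04482276, -0.0371635 , -0.05900316, -0.05934724,
       -0.02897256,  0.0743594 ]), 'tau': array([ 4.51956454e-03, -6.57801819e+01,  1.34023726e+00, -4.04712546e+01,
       -5.96727105e-02,  4.08737257e-02,  8.66552023e-05]), 'ee_pos': array([0.21654977, 0.61240185, 0.22176926]), 'orientation': array([[-9.42816173e-01,  3.33312939e-01, -3.85262994e-04],
       [ 3.33313144e-01,  9.42815123e-01, -1.41129774e-03],
       [-1.07172021e-04, -1.45900756e-03, -9.99998930e-01]]), 'contact_force': array([ 0.25292031, -0.236832  ,  0.06045722]), 'torque': array([-0.02000342, -0.01824946,  0.03873244]), 'grip_force': 0.0, 'finger_gap': 0.08684953504363935} 0.0187
```

View pics/scene0.png

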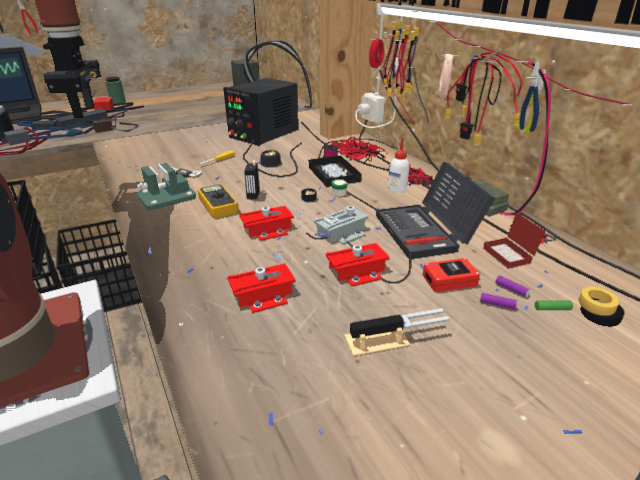

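View pics/top0.png

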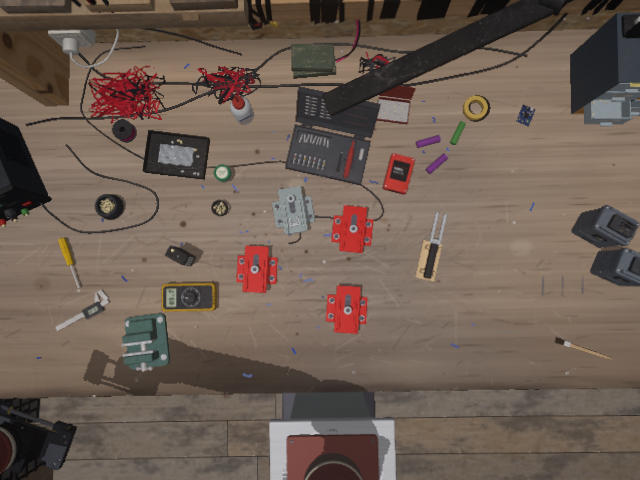

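The scene view shows a grey bracket at about (340,222) and three red ones at (267,220), (357,262) and (262,285). The fork in its rest is at (395,330). In the top view, the grey bracket is at (292,210), the reds at (257,269), (352,229) and (347,309), and the fork at (430,250). Only the grey bracket fits the description, since the red ones are ruled out. I'll confirm it in an enlarged crop.

```bash
python3 - <<'E'
from h import *
T=cv2.imread('pics/top0.png');S=cv2.imread('pics/scene0.png')
a=cv2.resize(T[175:250,260:327],(400,448),interpolation=2)
b=cv2.resize(S[195:252,305:376],(400,321),interpolation=2)
c=cv2.resize(T[200:290,400:460],(400,600),interpolation=2)
o=np.zeros((600,800,3),np.uint8)
a=cv2.resize(T[180:240,265:325],(400,400),interpolation=2); b=cv2.resize(S[200:245,310:370],(267,200),interpolation=2)
o[:400,:400]=a;o[400:,:267]=b;o[:,400:]=c
cv2.imwrite('pics/c1.png',o)
E
```

```text
(no output)
```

View pics/c1.png

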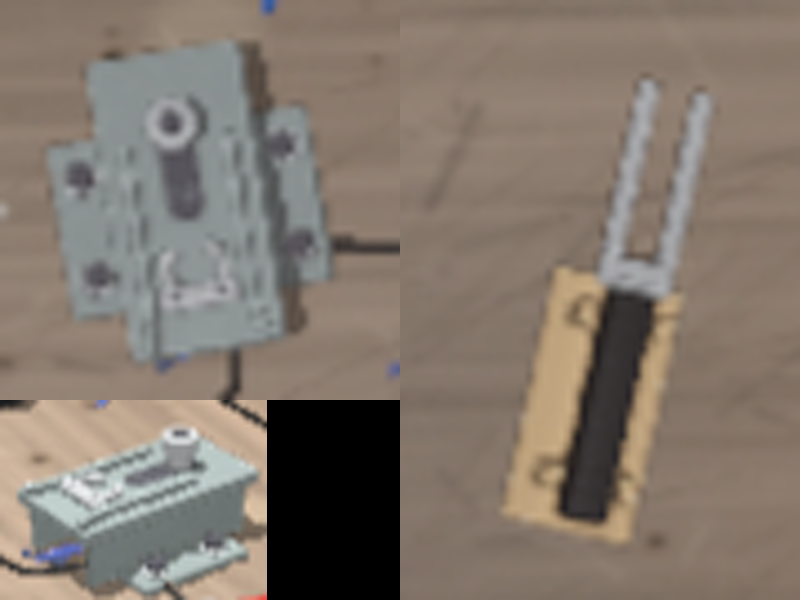

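The crop shows the grey bracket with the clip at about crop (195,280) and its mouth facing the axle at (172,122). The +x direction is up in the picture. The fork lies in its rest with its tines up. Next I measure the poses.

```bash
python3 - <<'E'
from h import *
T=cv2.imread('pics/top0.png').astype(int);D=np.load('top0.npy');P=cloud('top',D)
z=P[...,2]
def rect(mask,zt,name):
    n,l,s,c=cv2.connectedComponentsWithStats(mask.astype(np.uint8));k=1+np.argmax(s[1:,4])
    v,u=np.where(l==k); q=at_z('top',np.c_[u,v],zt)
    r=cv2.minAreaRect((q[:,:2]*1000).astype(np.float32)); print(name,len(u),'medz',np.median(z[v,u]),r, cv2.boxPoints(r).round(1).tolist())
    return u,v
W=np.zeros((480,640),bool);W[180:240,265:325]=1
rect(W&(z>.028)&(z<.046),.036,'deck')
rect(W&(z>.047)&(z<.07),.0545,'axle')
F=np.zeros((480,640),bool);F[205:290,405:460]=1
br=T.sum(2)
rect(F&(z>.036)&(br<180),.044,'handle')
rect(F&(z>.012)&(z<.042)&(np.ptp(T,axis=2)<25)&(br>330),.036,'tines')
rect(F&(z<.012)&(T[...,2]-T[...,0]>55),.005,'foot')
# bright clip pixels
B=W&(br>500); v,u=np.where(B); 
for a in zip(u,v,at_z('top',np.c_[u,v],.042).round(4).tolist(),(z[v,u]*1000).round()): pass
print('noise',np.nanstd(z[300:340,400:440]),np.nanmean(z[300:340,400:440]))
S=np.load('scene0.npy');Q=cloud('scene',S);print('scene z bench',np.nanmean(Q[380:420,420:500,2]),np.nanstd(Q[380:420,420:500,2]))
E
```

```text
deck 999 medz 0.03632052800227192 ((690.1781616210938, 89.23709106445312), (117.8667221069336, 59.92660140991211), 8.306489944458008) [[627.5, 110.4000015258789], [636.2000122070312, 51.099998474121094], [752.7999877929688, 68.0999984741211], [744.2000122070312, 127.4000015258789]]
axle 46 medz 0.0544624626079956 ((715.9326171875, 93.12440490722656), (15.241162300109863, 17.94475555419922), 89.00242614746094) [[706.7999877929688, 85.69999694824219], [724.7999877929688, 85.30000305175781], [725.0, 100.5999984741211], [707.0999755859375, 100.9000015258789]]
handle 247 medz 0.04316198625719881 ((551.4315795898438, -257.39520263671875), (18.354604721069336, 86.45417785644531), 74.91265869140625) [[507.29998779296875, -255.0], [590.7999877929688, -277.5], [595.5999755859375, -259.79998779296875], [512.0999755859375, -237.3000030517578]]
tines 193 medz 0.03582188040754438 ((634.6744384765625, -279.63201904296875), (28.201900482177734, 79.39088439941406), 75.48770904541016) [[592.7000122070312, -283.29998779296875], [669.5999755859375, -303.20001220703125], [676.5999755859375, -275.8999938964844], [599.7999877929688, -256.0]]
foot 218 medz 0.004431295295019788 ((557.6740112304688, -245.4944610595703), (24.16010284423828, 98.55842590332031), 81.18096160888672) [[507.1000061035156, -249.89999389648438], [604.5, -265.0], [608.2000122070312, -241.10000610351562], [510.79998779296875, -226.0]]
noise 0.0029465197991602166 -0.0005092053628331344
scene z bench 0.0006581639693260817 0.000949048535059291
```

```bash
cat >> h.py <<'E'
from scipy.spatial.transform import Rotation as Ro
def plan(p,yaw,pitch=0,base=None):
    """shares from the present measured pose to TCP p (m), fork x at yaw (deg), fork nose down by pitch (deg)"""
    o=env.get_obs(); R0=o['orientation']; p0=o['ee_pos'] if base is None else np.array(base)
    Rf=(Ro.from_euler('z',yaw,degrees=True)*Ro.from_euler('y',pitch,degrees=True)).as_matrix()
    R1=Rf@np.diag([-1,1,-1.])
    return (R0.T@(np.array(p)-p0)/.3).round(4), (Ro.from_matrix(R0.T@R1).as_rotvec(degrees=True)/90).round(4)
E
python3 - <<'E'
from h import *
print(plan((.50,.33,.22),-15)); print(plan((.5516,-.2573,.15),-15)); print(plan((.5516,-.2573,.014),-15))
E
```

```text
(array([-1.2046, -0.5726,  0.0069]), array([-0.0009,  0.    , -0.0497]))
(array([-2.0192, -2.3606,  0.2429]), array([-0.0009,  0.    , -0.0497]))
(array([-2.0192, -2.36  ,  0.6962]), array([-0.0009,  0.    , -0.0497]))
```

Request:
{"op": "arm_command", "data": {
  "moves": [
    {"xyz": [-0.15, -0.1, 0]},
    {"xyz": [-0.95, -0.65, 0]},
    {"xyz": [-0.95, -0.65, 0]},
    {"xyz": [-0.95, -0.65, 0]},
    {"xyz": [-0.95, -0.65, 0]},
    {"xyz": [-0.95, -0.65, 0]},
    {"xyz": [-0.95, -0.65, 0]}
  ]
}}

```text
invalid input
```

Request:
{"op": "arm_command", "data": {
  "moves": [
    {"xyz": [-0.5, -1, 0]},
    {"xyz": [-0.5, -1, 0]},
    {"xyz": [-0.5, -1, 0]},
    {"xyz": [-0.5, -1, 0]},
    {"xyz": [-0.5, -1, 0]},
    {"xyz": [-0.5, -1, 0]},
    {"xyz": [-0.5, -1, 0]}
  ]
}}

```text
invalid input
```

Request:
{"op": "arm_command", "data": {
  "moves": [
    {"xyz": [-0.55, -0.7, 0.3], "angular": [0, 0, -0.05]},
    {"xyz": [-0.55, -0.7, 0.3], "angular": [0, 0, -0.05]},
    {"xyz": [-0.55, -0.7, 0.3], "angular": [0, 0, -0.05]},
    {"xyz": [-0.55, -0.7, 0.3], "angular": [0, 0, -0.05]},
    {"xyz": [-0.55, -0.7, 0.3], "angular": [0, 0, -0.05]},
    {"xyz": [-0.55, -0.7, 0.3], "angular": [0, 0, -0.05]},
    {"xyz": [-0.55, -0.7, 0.3], "angular": [0, 0, -0.05]},
    {"xyz": [-0.55, -0.7, 0.3], "angular": [0, 0, -0.05]}
  ]
}}

```text
invalid input
```

```bash
python3 - <<'E'
from h import *
print(plan((.5516,-.2573,.014),-15),env.get_obs()['time'])
E
```

```text
(array([-2.0192, -2.36  ,  0.6962]), array([-0.0009,  0.    , -0.0497])) 0.1
```

Those calls were refused, probably because each row needs all its fields. I'll resend with complete rows.

Request:
{"op": "arm_command", "data": {
  "moves": [
    {"xyz": [-0.15, -0.1, 0], "angular": [0, 0, 0], "hand": 100},
    {"xyz": [-0.95, -0.65, 0], "angular": [0, 0, 0], "hand": 100},
    {"xyz": [-0.95, -0.65, 0], "angular": [0, 0, 0], "hand": 100},
    {"xyz": [-0.95, -0.65, 0], "angular": [0, 0, 0], "hand": 100},
    {"xyz": [-0.95, -0.65, 0], "angular": [0, 0, 0], "hand": 100},
    {"xyz": [-0.95, -0.65, 0], "angular": [0, 0, 0], "hand": 100},
    {"xyz": [-0.95, -0.65, 0], "angular": [0, 0, 0], "hand": 100}
  ]
}}

```text
time: 0.98
ee_pos: [0.4227, 0.3304, 0.2225]
orientation: [[-0.941, 0.339, 0.0], [0.339, 0.941, -0.001], [-0.001, -0.001, -1.0]]
contact_force: [0.0, -0.0, 0.3]
finger_gap: 0.0872
grip_force: 0.0
```

Request:
{"op": "arm_command", "data": {
  "moves": [
    {"xyz": [-0.5, -1, 0], "angular": [0, 0, 0], "hand": 100},
    {"xyz": [-0.5, -1, 0], "angular": [0, 0, 0], "hand": 100},
    {"xyz": [-0.5, -1, 0], "angular": [0, 0, 0], "hand": 100},
    {"xyz": [-0.5, -1, 0], "angular": [0, 0, 0], "hand": 100},
    {"xyz": [-0.5, -1, 0], "angular": [0, 0, 0], "hand": 100},
    {"xyz": [-0.5, -1, 0], "angular": [0, 0, 0], "hand": 100},
    {"xyz": [-0.5, -1, 0], "angular": [0, 0, 0], "hand": 100}
  ]
}}

```text
time: 1.85
ee_pos: [0.4617, 0.0003, 0.2226]
orientation: [[-0.942, 0.336, -0.0], [0.336, 0.942, 0.0], [0.0, 0.0, -1.0]]
contact_force: [-0.4, 0.7, 0.5]
finger_gap: 0.0868
grip_force: 0.0
```

Request:
{"op": "arm_command", "data": {
  "moves": [
    {"xyz": [-0.55, -0.7, 0.3], "angular": [0, 0, -0.05], "hand": 100},
    {"xyz": [-0.55, -0.7, 0.3], "angular": [0, 0, -0.05], "hand": 100},
    {"xyz": [-0.55, -0.7, 0.3], "angular": [0, 0, -0.05], "hand": 100},
    {"xyz": [-0.55, -0.7, 0.3], "angular": [0, 0, -0.05], "hand": 100},
    {"xyz": [-0.55, -0.7, 0.3], "angular": [0, 0, -0.05], "hand": 100},
    {"xyz": [-0.55, -0.7, 0.3], "angular": [0, 0, -0.05], "hand": 100},
    {"xyz": [-0.55, -0.7, 0.3], "angular": [0, 0, -0.05], "hand": 100}
  ]
}}

```text
time: 2.72
ee_pos: [0.5479, -0.2496, 0.1321]
orientation: [[-0.967, 0.256, -0.001], [0.256, 0.967, 0.001], [0.001, 0.001, -1.0]]
contact_force: [-0.2, 0.1, -0.3]
finger_gap: 0.087
grip_force: 0.0
```

```bash
python3 - <<'E'
from h import *
print(plan((.5516,-.2573,.014),-15),env.get_obs()['time'])
E
```

```text
(array([-0.0188, -0.022 ,  0.3935]), array([ 0.0005, -0.0007,  0.0017])) 2.725
```

Request:
{"op": "arm_command", "data": {
  "moves": [
    {"xyz": [-0.019, -0.022, 0.1], "angular": [0, 0, 0.002], "hand": 100},
    {"xyz": [-0.019, -0.022, 0.25], "angular": [0, 0, 0.002], "hand": 100},
    {"xyz": [-0.019, -0.022, 0.36], "angular": [0, 0, 0.002], "hand": 100},
    {"xyz": [-0.019, -0.022, 0.393], "angular": [0, 0, 0.002], "hand": 100},
    {"xyz": [-0.019, -0.022, 0.393], "angular": [0, 0, 0.002], "hand": 100},
    {"xyz": [-0.019, -0.022, 0.393], "angular": [0, 0, 0.002], "hand": 50},
    {"xyz": [-0.019, -0.022, 0.393], "angular": [0, 0, 0.002], "hand": 35},
    {"xyz": [-0.019, -0.022, 0.393], "angular": [0, 0, 0.002], "hand": 30}
  ],
  "grip_force": 5
}}

```text
time: 3.72
ee_pos: [0.5516, -0.2598, 0.0154]
orientation: [[-0.965, 0.261, 0.001], [0.261, 0.965, -0.0], [-0.001, 0.0, -1.0]]
contact_force: [0.7, -0.1, 0.5]
finger_gap: 0.0648
grip_force: 0.0
```

```bash
python3 - <<'E'
from h import *
S,_=env.get_image('scene');T,_=env.get_image('top')
o=np.hstack([cv2.resize(S[285:360,330:460],(520,300),interpolation=2),cv2.resize(T[205:285,400:470],(262,300),interpolation=2)])
cv2.imwrite('pics/c2.png',o)
E
```

```text
(no output)
```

View pics/c2.png

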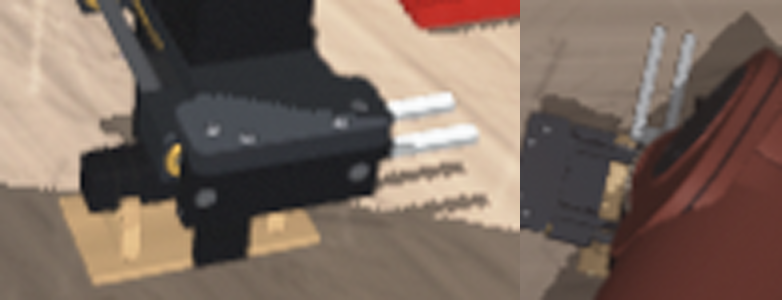

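The fingers straddle the handle between the two saddles. Before closing I'll check centering.

```bash
python3 - <<'E'
from h import *
o=env.get_obs();print(o['ee_pos'],plan((.5516,-.2573,.014),-15),o['finger_gap'])
E
```

```text
[ 0.55131144 -0.25977056  0.01499751] (array([0.0012, 0.0082, 0.0033]), array([ 0.    ,  0.0003, -0.0017])) 0.057146575839341636
```

Request:
{"op": "arm_command", "data": {
  "moves": [
    {"xyz": [0, 0.008, 0.003], "angular": [0, 0, 0], "hand": 20},
    {"xyz": [0, 0.008, 0.003], "angular": [0, 0, 0], "hand": 10},
    {"xyz": [0, 0.008, 0.003], "angular": [0, 0, 0], "hand": 10},
    {"xyz": [0, 0.008, 0.003], "angular": [0, 0, 0], "hand": 10},
    {"xyz": [0, 0.008, 0.003], "angular": [0, 0, 0], "hand": 10},
    {"xyz": [0, 0.008, 0.003], "angular": [0, 0, 0], "hand": 10},
    {"xyz": [0, 0.008, 0.003], "angular": [0, 0, 0], "hand": 10},
    {"xyz": [0, 0.008, 0.003], "angular": [0, 0, 0], "hand": 10}
  ],
  "grip_force": 8
}}

```text
time: 4.82
ee_pos: [0.5515, -0.2583, 0.0138]
orientation: [[-0.965, 0.262, -0.0], [0.262, 0.965, -0.001], [-0.0, -0.001, -1.0]]
contact_force: [-1.2, -6.0, -0.6]
finger_gap: 0.0182
grip_force: 8.0
```

Request:
{"op": "arm_command", "data": {
  "moves": [
    {"xyz": [0, -0.005, 0], "angular": [0, 0, 0], "hand": 10},
    {"xyz": [0, -0.008, 0], "angular": [0, 0, 0], "hand": 10},
    {"xyz": [0, -0.008, 0], "angular": [0, 0, 0], "hand": 10}
  ],
  "grip_force": 40
}}

```text
time: 5.2
ee_pos: [0.5515, -0.259, 0.0138]
orientation: [[-0.965, 0.261, 0.0], [0.261, 0.965, 0.001], [-0.0, 0.001, -1.0]]
contact_force: [-0.4, 1.1, 0.6]
finger_gap: 0.0177
grip_force: 40.0
```

```bash
python3 - <<'E'
from h import *
o=env.get_obs();print(o['ee_pos'],o['contact_force'],o['torque'],o['finger_gap'],o['grip_force'])
E
```

```text
[ 0.55145181 -0.25901237  0.01375906] [-0.36358521  1.14384667  0.62536834] [ 0.24171045  0.0278575  -0.01727018] 0.017690441916822237 40.0000383798033
```

Request:
{"op": "arm_command", "data": {
  "moves": [
    {"xyz": [0, 0, -0.03], "angular": [0, 0, 0], "hand": 10},
    {"xyz": [0, 0, -0.1], "angular": [0, 0, 0], "hand": 10},
    {"xyz": [0, 0, -0.2], "angular": [0, 0, 0], "hand": 10},
    {"xyz": [0, 0, -0.3], "angular": [0, 0, 0], "hand": 10},
    {"xyz": [0, 0, -0.3], "angular": [0, 0, 0], "hand": 10}
  ]
}}

```text
time: 5.82
ee_pos: [0.5528, -0.2608, 0.1076]
orientation: [[-0.965, 0.262, 0.005], [0.262, 0.965, -0.001], [-0.005, 0.0, -1.0]]
contact_force: [-0.2, 0.5, -0.7]
finger_gap: 0.0175
grip_force: 40.0
```

```bash
python3 - <<'E'
from h import *
o=env.get_obs();print(o['ee_pos'],o['contact_force'],o['torque'],o['finger_gap'],o['grip_force'])
print(plan((.4962,.059,.1),8.3))
E
```

```text
[ 0.55278175 -0.26081762  0.10755238] [-0.1698538   0.54513863 -0.7054319 ] [-0.00218593  0.03210391 -0.01733649] 0.017451716759290792 39.99984665773809
(array([0.4612, 0.9795, 0.0227]), array([-0.0007,  0.0034, -0.2608]))
```

Request:
{"op": "arm_command", "data": {
  "moves": [
    {"xyz": [0.08, 0.16, 0.0], "angular": [0, 0, -0.04], "hand": 10},
    {"xyz": [0.16, 0.33, 0.0], "angular": [0, 0, -0.09], "hand": 10},
    {"xyz": [0.24, 0.5, 0.01], "angular": [0, 0, -0.13], "hand": 10},
    {"xyz": [0.32, 0.67, 0.015], "angular": [0, 0, -0.18], "hand": 10},
    {"xyz": [0.4, 0.84, 0.02], "angular": [0, 0, -0.22], "hand": 10},
    {"xyz": [0.46, 0.98, 0.023], "angular": [0, 0.003, -0.261], "hand": 10},
    {"xyz": [0.46, 0.98, 0.023], "angular": [0, 0.003, -0.261], "hand": 10},
    {"xyz": [0.46, 0.98, 0.023], "angular": [0, 0.003, -0.261], "hand": 10}
  ]
}}

```text
time: 6.82
ee_pos: [0.4948, 0.0594, 0.097]
orientation: [[-0.99, -0.144, -0.005], [-0.144, 0.99, -0.0], [0.005, 0.001, -1.0]]
contact_force: [0.2, -1.4, 0.1]
finger_gap: 0.0176
grip_force: 40.0
```

```bash
cat > look.py <<'E'
import sys
from h import *
k=sys.argv[1]
o=env.get_obs();print(o['time'],o['ee_pos'],o['contact_force'],o['torque'],o['finger_gap']); print(o['orientation'].round(4))
S,SD=env.get_image('scene');T,TD=env.get_image('top')
cv2.imwrite(f'pics/S{k}.png',S);cv2.imwrite(f'pics/T{k}.png',T);np.save(f'T{k}.npy',TD);np.save(f'S{k}.npy',SD)
o=np.hstack([cv2.resize(S[190:270,290:390],(400,320),interpolation=2),cv2.resize(T[180:280,260:340],(400,500),interpolation=2)[:320*1]]) if 0 else None
c=np.zeros((500,800,3),np.uint8);c[:320,:400]=cv2.resize(S[190:270,290:390],(400,320),interpolation=2);c[:,400:]=cv2.resize(T[180:280,260:340],(400,500),interpolation=2)
cv2.imwrite(f'pics/L{k}.png',c)
E
python3 look.py 1
```

```text
6.825 [0.49477218 0.05943577 0.09695375] [ 0.17549417 -1.43150593  0.08661085] [-0.00253027 -0.01981077  0.00476275] 0.017639376892856398
[[-9.895e-01 -1.444e-01 -4.600e-03]
 [-1.444e-01  9.895e-01 -1.000e-04]
 [ 4.600e-03  6.000e-04 -1.000e+00]]
```

View pics/L1.png

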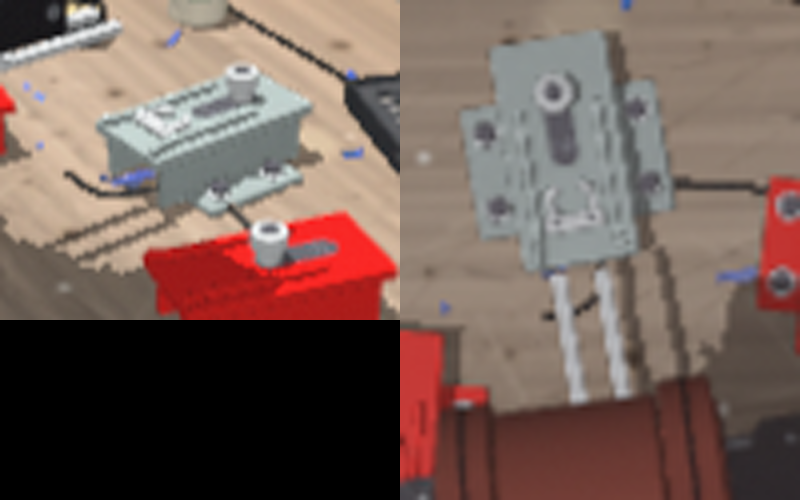

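The tines are lined up just behind the deck. The clip's bar is at crop (570,220), with its jaws toward the axle at (553,92).

```bash
cat > meas.py <<'E'
import sys
from h import *
k=sys.argv[1]
T=cv2.imread(f'pics/T{k}.png').astype(int);P=cloud('top',np.load(f'T{k}.npy'));z=P[...,2]
o=env.get_obs();tz=o['ee_pos'][2]+.0082+.014
W=np.zeros((480,640),bool);W[180:262,265:325]=1
br=T.sum(2)
O=np.array([.6892,.0891]);ya=np.radians(8.3);Rm=np.array([[np.cos(ya),np.sin(ya)],[-np.sin(ya),np.cos(ya)]])
m=W&(abs(z-tz)<.012)&(br>380)
v,u=np.where(m);q=(at_z('top',np.c_[u,v],tz)[:,:2]-O)@Rm.T*1000
print('tine z',np.median(z[m]),'expected',tz,len(u))
for lo in range(-140,-20,10):
    s=(q[:,0]>=lo)&(q[:,0]<lo+10)
    if s.sum()>3: print(lo,s.sum(),q[s,1].min().round(1),q[s,1].mean().round(2),q[s,1].max().round(1))
print('tip max x L/R',q[q[:,1]>0,0].max(),q[q[:,1]<0,0].max())
R=o['orientation'];tip=o['ee_pos']-R[:,0]*.125; print('tip by robot local',(tip[:2]-O)@Rm.T*1000)
# deck per-row middle, clip, axle
d=W&(z>.028)&(z<.046);v,u=np.where(d);q=(at_z('top',np.c_[u,v],.036)[:,:2]-O)@Rm.T*1000
for lo in range(-50,60,20):
    s=(q[:,0]>=lo)&(q[:,0]<lo+20);print('deck',lo,q[s,1].min().round(1),q[s,1].max().round(1))
print('deck x',q[:,0].min(),q[:,0].max())
c=W&(z>.03)&(z<.05)&(br>540);v,u=np.where(c);q=(at_z('top',np.c_[u,v],.042)[:,:2]-O)@Rm.T*1000
s=(abs(q[:,1])<18)&(q[:,0]<10);q=q[s];print('clip',len(q),'x',q[:,0].min(),q[:,0].max(),'y',q[:,1].min(),q[:,1].max())
a=W&(z>.048)&(z<.062)&(u[0]*0==0);v,u=np.where(a);q=(at_z('top',np.c_[u,v],.0545)[:,:2]-O)@Rm.T*1000
s=q[:,0]>0;print('axle',q[s].mean(0),np.ptp(q[s],axis=0))
E
python3 meas.py 1
```

```text
tine z 0.11836424660717239 expected 0.11915317987737478 150
-130 25 -14.5 -0.5 12.2
-120 25 -14.5 -0.32 13.0
-110 24 -14.1 -0.66 13.1
-100 25 -14.5 -0.18 13.1
-90 24 -14.5 -0.78 12.7
-80 24 -14.1 -0.56 13.2
tip max x L/R -70.6597097673229 -71.86231037219369
tip by robot local [-71.61341945  -2.30377394]
deck -50 -29.6 29.8
deck -30 -29.6 29.9
deck -10 -30.0 30.0
deck 10 -30.0 29.7
deck 30 -30.0 29.7
deck 50 -30.0 28.5
deck x -118.95284383469662 59.91938255373644
clip 2 x -38.30343772978263 -37.88006698363888 y -4.023231434425491 -1.506160776832117
axle [28.27991095 -0.08346152] [16.85254124 16.67399005]
```

```bash
cat >> h.py <<'E'
YB=8.3; OB=np.array([.6892,.0891]); YOFF=-.0018
def tcp_for(xl,gap,pitch,yl=0.,yaw=YB):
    """TCP for the tines' lower front edge at bracket-local xl mm, gap mm over the deck"""
    Rf=(Ro.from_euler('z',yaw,degrees=True)*Ro.from_euler('y',pitch,degrees=True)).as_matrix()
    Rb=Ro.from_euler('z',YB,degrees=True).as_matrix()
    P=np.r_[OB,0]+Rb@np.array([xl/1e3,YOFF+yl/1e3,.036+gap/1e3])
    return P-Rf@np.array([.125,0,.008+.0082])
def tipl():
    o=env.get_obs();R=o['orientation'];Rf=R@np.diag([-1,1,-1.])
    Rb=Ro.from_euler('z',YB,degrees=True).as_matrix()
    e=Rb.T@(o['ee_pos']+Rf@np.array([.125,0,.0162])-np.r_[OB,.036])*1000; e[1]-=YOFF*1000
    return e.round(2),(Rb.T@o['contact_force']).round(2),o['torque'].round(3),round(o['time'],2),(o['finger_gap']*1e3).round(2)
E
python3 - <<'E'
from h import *
print(tipl()); t=tcp_for(-68,1.2,6); print(t,plan(t,8.3,6))
E
```

```text
Traceback (most recent call last):
  File "h.py", line 40, in tipl
    return e.round(2),(Rb.T@o['contact_force']).round(2),o['torque'].round(3),round(o['time'],2),(o['finger_gap']*1e3).round(2)
                                                                                                 ^^^^^^^^^^^^^^^^^^^^^^^^^^^
AttributeError: 'float' object has no attribute 'round'
```

```bash
sed -i "s/(o\['finger_gap'\]\*1e3).round(2)/round(o['finger_gap']*1e3,2)/" h.py
python3 - <<'E'
from h import *
print(tipl()); t=tcp_for(-68,1.2,6); print(t,plan(t,8.3,6))
E
```

```text
(array([-71.54,  -0.51,  76.59]), array([ 0.25, -0.03, -1.37]), array([0.056, 0.076, 0.014]), 6.92, 17.3)
[0.49748333 0.05931251 0.0341548 ] (array([-0.0096,  0.0008,  0.2093]), array([ 0.0004,  0.0638, -0.0011]))
```

Request:
{"op": "arm_command", "data": {
  "moves": [
    {"xyz": [-0.005, 0.001, 0.05], "angular": [0, 0.03, 0], "hand": 10},
    {"xyz": [-0.005, 0.001, 0.12], "angular": [0, 0.064, -0.001], "hand": 10},
    {"xyz": [-0.01, 0.001, 0.18], "angular": [0, 0.064, -0.001], "hand": 10},
    {"xyz": [-0.01, 0.001, 0.209], "angular": [0, 0.064, -0.001], "hand": 10},
    {"xyz": [-0.01, 0.001, 0.209], "angular": [0, 0.064, -0.001], "hand": 10},
    {"xyz": [-0.01, 0.001, 0.209], "angular": [0, 0.064, -0.001], "hand": 10}
  ]
}}

```text
time: 7.68
ee_pos: [0.4977, 0.0609, 0.0348]
orientation: [[-0.984, -0.146, -0.103], [-0.146, 0.989, -0.014], [0.104, 0.001, -0.995]]
contact_force: [-0.0, -0.1, -0.1]
finger_gap: 0.0174
grip_force: 40.0
```

```bash
python3 look.py 2; python3 - <<'E'
from h import *
print(tipl()); t=tcp_for(-50,1.2,6); print(t,plan(t,8.3,6))
E
```

```text
7.675 [0.49768802 0.06087257 0.03483024] [-0.04933138 -0.06805635 -0.11761096] [ 0.03068775 -0.13412089 -0.07481579] 0.017431912942313874
[[-0.9839 -0.1464 -0.1028]
 [-0.1457  0.9892 -0.0138]
 [ 0.1037  0.0014 -0.9946]]
(array([-67.47,   1.91,   2.05]), array([ 0.06, -0.6 , -0.91]), array([ 0.107, -0.127, -0.021]), 7.78, 17.52)
[0.51529479 0.06191092 0.0341548 ] (array([-0.0581, -0.0056, -0.0036]), array([0.0008, 0.0006, 0.0015]))
```

View pics/L2.png

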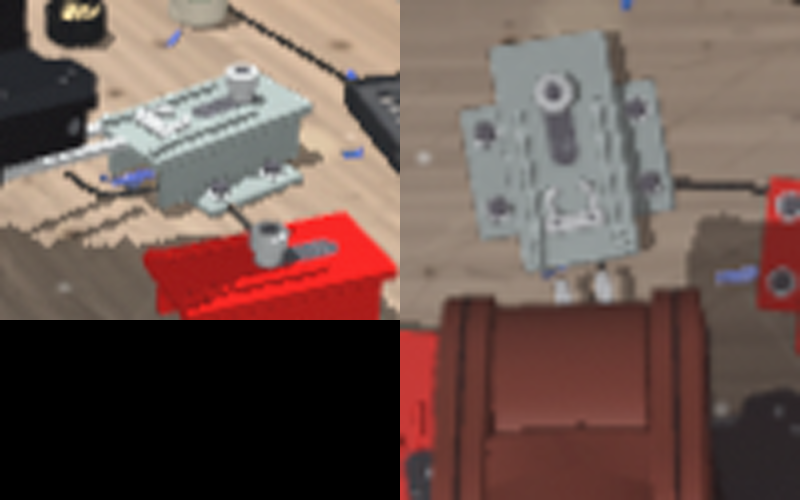

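The scene shows the tines at deck level just behind the deck. In the top view the tine ends are at crop (562,290) and (603,290).

```bash
python3 - <<'E'
from h import *
for i in range(6):
    T,D=env.get_image('top'); print(tipl()[0],env.get_obs()['ee_pos'].round(4))
z=cloud('top',D)[...,2]; br=T.astype(int).sum(2)
m=np.zeros(z.shape,bool); m[232:241,285:312]=1
m&=(br>400)&(abs(z-.044)<.012); v,u=np.where(m)
ya=np.radians(YB);Rm=np.array([[np.cos(ya),np.sin(ya)],[-np.sin(ya),np.cos(ya)]])
q=(at_z('top',np.c_[u,v],.0435)[:,:2]-OB)@Rm.T*1000
for a in sorted(map(tuple,q.round(1))): print(a,end=' ')
print(np.median(z[m]))
E
```

```text
[-67.49   1.98   1.95] [0.4977 0.0611 0.0348]
[-67.52   2.     1.83] [0.4977 0.0611 0.0347]
[-67.64   1.98   1.66] [0.4976 0.061  0.0346]
[-67.66   2.02   1.54] [0.4976 0.0611 0.0345]
[-67.72   1.96   1.42] [0.4975 0.061  0.0344]
[-67.77   1.9    1.34] [0.4975 0.0609 0.0343]
(np.float64(-78.4), np.float64(-10.4)) (np.float64(-78.0), np.float64(-7.9)) (np.float64(-77.6), np.float64(-5.4)) (np.float64(-75.9), np.float64(-10.8)) (np.float64(-75.5), np.float64(-8.3)) (np.float64(-75.0), np.float64(-5.8)) (np.float64(-75.0), np.float64(9.7)) (np.float64(-74.6), np.float64(12.2)) (np.float64(-74.2), np.float64(14.7)) (np.float64(-73.4), np.float64(-11.2)) (np.float64(-72.9), np.float64(-8.7)) (np.float64(-72.5), np.float64(9.3)) (np.float64(-72.1), np.float64(11.8)) (np.float64(-71.7), np.float64(14.3)) (np.float64(-70.8), np.float64(-11.6)) (np.float64(-70.4), np.float64(-9.1)) (np.float64(-70.0), np.float64(-6.6)) (np.float64(-70.0), np.float64(8.8)) (np.float64(-69.6), np.float64(11.4)) (np.float64(-69.2), np.float64(13.9)) (np.float64(-68.3), np.float64(-12.1)) (np.float64(-67.9), np.float64(-9.5)) (np.float64(-67.5), np.float64(-7.0)) (np.float64(-67.1), np.float64(10.9)) (np.float64(-66.6), np.float64(13.5)) (np.float64(-57.4), np.float64(6.8)) (np.float64(-57.0), np.float64(9.3)) (np.float64(-56.6), np.float64(11.8)) (np.float64(-56.5), np.float64(27.3)) (np.float64(-56.1), np.float64(14.3)) (np.float64(-55.7), np.float64(16.8)) (np.float64(-54.9), np.float64(21.9)) (np.float64(-54.4), np.float64(24.4)) (np.float64(-54.0), np.float64(26.9)) 0.04376694135166738
```

Request:
{"op": "arm_command", "data": {
  "moves": [
    {"xyz": [0, -0.006, 0], "angular": [0, 0, 0], "hand": 10},
    {"xyz": [-0.017, -0.006, -0.002], "angular": [0, 0, 0], "hand": 10},
    {"xyz": [-0.017, -0.006, -0.002], "angular": [0, 0, 0], "hand": 10},
    {"xyz": [-0.017, -0.006, -0.002], "angular": [0, 0, 0], "hand": 10},
    {"xyz": [-0.017, -0.006, -0.002], "angular": [0, 0, 0], "hand": 10}
  ]
}}

```text
time: 8.7
ee_pos: [0.5026, 0.0598, 0.0342]
orientation: [[-0.984, -0.147, -0.104], [-0.146, 0.989, -0.014], [0.105, 0.001, -0.994]]
contact_force: [0.7, -0.2, -0.1]
finger_gap: 0.0176
grip_force: 40.0
```

```bash
python3 - <<'E'
from h import *
print(tipl());t=tcp_for(-46,1.2,6); print(plan(t,8.3,6))
E
```

```text
(array([-6.282e+01,  4.000e-02,  1.120e+00]), array([ 0.63, -0.25, -0.06]), array([ 0.081, -0.181,  0.059]), 8.7, 17.63)
(array([-0.0558,  0.0007, -0.0059]), array([ 0.0005, -0.0004,  0.0015]))
```

Request:
{"op": "arm_command", "data": {
  "moves": [
    {"xyz": [-0.008, 0, -0.001], "angular": [0, 0, 0], "hand": 10},
    {"xyz": [-0.016, 0, -0.0017], "angular": [0, 0, 0], "hand": 10},
    {"xyz": [-0.024, 0, -0.0025], "angular": [0, 0, 0.001], "hand": 10},
    {"xyz": [-0.032, 0, -0.0034], "angular": [0, 0, 0.001], "hand": 10},
    {"xyz": [-0.04, 0, -0.0042], "angular": [0, 0, 0.001], "hand": 10},
    {"xyz": [-0.048, 0, -0.005], "angular": [0, 0, 0.001], "hand": 10},
    {"xyz": [-0.056, 0, -0.0059], "angular": [0, 0, 0.001], "hand": 10},
    {"xyz": [-0.056, 0, -0.0059], "angular": [0, 0, 0.001], "hand": 10}
  ]
}}

```text
time: 9.7
ee_pos: [0.5196, 0.0623, 0.0342]
orientation: [[-0.984, -0.145, -0.104], [-0.144, 0.989, -0.014], [0.105, 0.001, -0.994]]
contact_force: [-1.4, 0.8, -0.2]
finger_gap: 0.0177
grip_force: 40.0
```

```bash
python3 - <<'E'
from h import *
print(tipl());t=tcp_for(-30,1.2,6); print(plan(t,8.3,6))
E
```

```text
(array([-45.65,  -0.12,   1.21]), array([-1.29,  1.04, -0.24]), array([ 0.065, -0.06 ,  0.002]), 9.7, 17.65)
(array([-0.0519,  0.0006, -0.0053]), array([ 0.0005, -0.0002,  0.0005]))
```

Request:
{"op": "arm_command", "data": {
  "moves": [
    {"xyz": [-0.007, 0, -0.0007], "angular": [0, 0, 0], "hand": 10},
    {"xyz": [-0.014, 0, -0.0014], "angular": [0, 0, 0], "hand": 10},
    {"xyz": [-0.021, 0, -0.0022], "angular": [0, 0, 0], "hand": 10},
    {"xyz": [-0.028, 0, -0.003], "angular": [0, 0, 0], "hand": 10},
    {"xyz": [-0.035, 0, -0.0037], "angular": [0, 0, 0], "hand": 10},
    {"xyz": [-0.042, 0, -0.0044], "angular": [0, 0, 0], "hand": 10},
    {"xyz": [-0.049, 0, -0.0051], "angular": [0, 0, 0], "hand": 10},
    {"xyz": [-0.056, 0, -0.0058], "angular": [0, 0, 0], "hand": 10},
    {"xyz": [-0.063, 0, -0.0065], "angular": [0, 0, 0], "hand": 10},
    {"xyz": [-0.07, 0, -0.0072], "angular": [0, 0, 0], "hand": 10},
    {"xyz": [-0.077, 0, -0.008], "angular": [0, 0, 0], "hand": 10},
    {"xyz": [-0.085, 0, -0.0088], "angular": [0, 0, 0], "hand": 10},
    {"xyz": [-0.085, 0, -0.0088], "angular": [0, 0, 0], "hand": 10}
  ]
}}

```text
time: 11.32
ee_pos: [0.545, 0.0661, 0.0341]
orientation: [[-0.984, -0.145, -0.104], [-0.144, 0.989, -0.014], [0.105, 0.001, -0.994]]
contact_force: [-0.4, 1.0, -0.3]
finger_gap: 0.0177
grip_force: 40.0
```

```bash
python3 look.py 3; python3 - <<'E'
from h import *
print(tipl());t=tcp_for(-5,1.2,6); print(plan(t,8.3,6))
E
```

```text
11.325 [0.54500956 0.0660513  0.03414653] [-0.3917032   0.97715758 -0.27263714] [ 0.07534843 -0.13906917 -0.04596155] 0.017670038025119322
[[-9.840e-01 -1.451e-01 -1.038e-01]
 [-1.444e-01  9.894e-01 -1.450e-02]
 [ 1.048e-01  7.000e-04 -9.945e-01]]
(array([-20.2 ,  -0.09,   1.12]), array([ 0.33,  0.17, -0.37]), array([ 0.047, -0.152,  0.058]), 11.43, 17.8)
(array([-0.0504,  0.0006, -0.0054]), array([ 0.0005, -0.0003,  0.0005]))
```

View pics/L3.png

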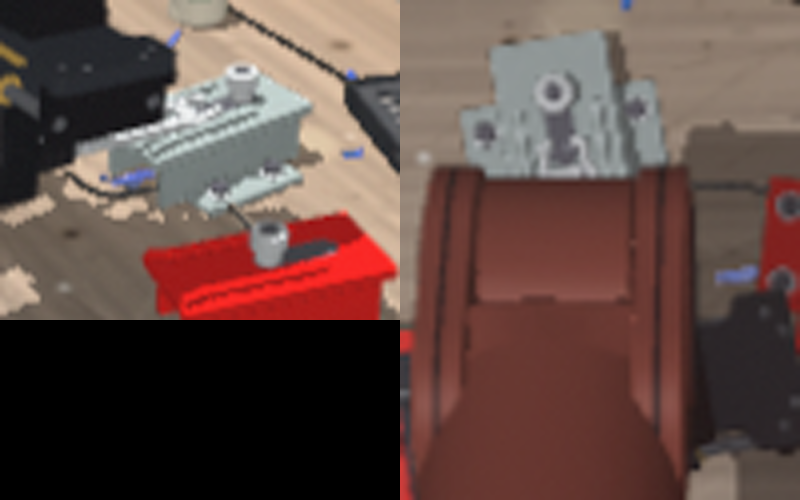

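The clip lies flat and is moving ahead of the tines. Its noses are at crop (545,140) and (580,145), still short of the axle at (555,92).

Request:
{"op": "arm_command", "data": {
  "moves": [
    {"xyz": [-0.005, 0, -0.0005], "angular": [0, 0, 0], "hand": 10},
    {"xyz": [-0.011, 0, -0.0011], "angular": [0, 0, 0], "hand": 10},
    {"xyz": [-0.017, 0, -0.0018], "angular": [0, 0, 0], "hand": 10},
    {"xyz": [-0.023, 0, -0.0024], "angular": [0, 0, 0], "hand": 10},
    {"xyz": [-0.029, 0, -0.003], "angular": [0, 0, 0], "hand": 10},
    {"xyz": [-0.035, 0, -0.0037], "angular": [0, 0, 0], "hand": 10},
    {"xyz": [-0.041, 0, -0.0043], "angular": [0, 0, 0], "hand": 10},
    {"xyz": [-0.047, 0, -0.0049], "angular": [0, 0, 0], "hand": 10},
    {"xyz": [-0.053, 0, -0.0056], "angular": [0, 0, 0], "hand": 10},
    {"xyz": [-0.053, 0, -0.0056], "angular": [0, 0, 0], "hand": 10}
  ]
}}

```text
time: 12.68
ee_pos: [0.5608, 0.0684, 0.0342]
orientation: [[-0.984, -0.145, -0.104], [-0.144, 0.989, -0.014], [0.105, 0.001, -0.994]]
contact_force: [-0.1, 0.1, -1.4]
finger_gap: 0.0177
grip_force: 40.0
```

```bash
python3 - <<'E'
from h import *
print(tipl())
E
```

```text
(array([-4.05, -0.09,  1.15]), array([-0.13,  0.08, -1.39]), array([ 0.049, -0.103, -0.025]), 12.68, 17.66)
```

Request:
{"op": "arm_command", "data": {
  "moves": [
    {"xyz": [-0.0033, 0, -0.0003], "angular": [0, 0, 0], "hand": 10},
    {"xyz": [-0.0067, 0, -0.0007], "angular": [0, 0, 0], "hand": 10},
    {"xyz": [-0.01, 0, -0.001], "angular": [0, 0, 0], "hand": 10},
    {"xyz": [-0.0133, 0, -0.0014], "angular": [0, 0, 0], "hand": 10}
  ]
}}

```text
time: 13.18
ee_pos: [0.5638, 0.0687, 0.0339]
orientation: [[-0.984, -0.145, -0.106], [-0.144, 0.989, -0.015], [0.107, 0.001, -0.994]]
contact_force: [-4.5, -1.9, 0.4]
finger_gap: 0.0177
grip_force: 40.0
```

Request:
{"op": "arm_command", "data": {
  "moves": [
    {"xyz": [-0.0033, 0, -0.0003], "angular": [0, 0, 0], "hand": 10},
    {"xyz": [-0.0067, 0, -0.0007], "angular": [0, 0, 0], "hand": 10},
    {"xyz": [-0.01, 0, -0.001], "angular": [0, 0, 0], "hand": 10}
  ]
}}

```text
time: 13.55
ee_pos: [0.5664, 0.0691, 0.0337]
orientation: [[-0.984, -0.145, -0.107], [-0.144, 0.989, -0.015], [0.108, 0.001, -0.994]]
contact_force: [-9.5, -1.6, 0.6]
finger_gap: 0.0175
grip_force: 40.0
```

Request:
{"op": "arm_command", "data": {
  "moves": [
    {"xyz": [-0.0033, 0, -0.0003], "angular": [0, 0, 0], "hand": 10},
    {"xyz": [-0.0067, 0, -0.0007], "angular": [0, 0, 0], "hand": 10}
  ]
}}

```text
time: 13.8
ee_pos: [0.5689, 0.0696, 0.0339]
orientation: [[-0.984, -0.145, -0.106], [-0.144, 0.989, -0.015], [0.106, 0.001, -0.994]]
contact_force: [-4.4, -0.7, -0.2]
finger_gap: 0.0176
grip_force: 40.0
```

Request:
{"op": "arm_command", "data": {
  "moves": [
    {"xyz": [-0.0033, 0, -0.0003], "angular": [0, 0, 0], "hand": 10},
    {"xyz": [-0.0067, 0, -0.0007], "angular": [0, 0, 0], "hand": 10}
  ]
}}

```text
time: 14.05
ee_pos: [0.5719, 0.0701, 0.0342]
orientation: [[-0.984, -0.145, -0.103], [-0.144, 0.989, -0.014], [0.104, 0.001, -0.995]]
contact_force: [-2.8, 0.3, -0.6]
finger_gap: 0.0176
grip_force: 40.0
```

```bash
python3 - <<'E'
from h import *
print(tipl())
E
```

```text
(array([7.21, 0.  , 1.22]), array([-2.72,  0.7 , -0.59]), array([-0.08 ,  0.418, -0.009]), 14.05, 17.55)
```

```bash
cat > ax.py <<'E'
from h import *
T,D=env.get_image('top');z=cloud('top',D)[...,2]
S,SD=env.get_image('scene');cv2.imwrite('pics/sl.png',S);cv2.imwrite('pics/tl.png',T)
ya=np.radians(YB);Rm=np.array([[np.cos(ya),np.sin(ya)],[-np.sin(ya),np.cos(ya)]])
for n,I in(('now',T),('ref',cv2.imread('pics/top0.png'))):
    g=I.astype(int).sum(2);m=np.zeros(g.shape,bool);m[182:214,275:310]=1
    m&=(g>480); k,l,s,c=cv2.connectedComponentsWithStats(m.astype(np.uint8));
    for i in range(1,k):
        if s[i,4]>15: print(n,s[i,4],c[i],((at_z('top',c[i],.0545)[0,:2]-OB)@Rm.T*1000).round(1))
print(tipl())
E
python3 ax.py
```

```text
now 23 [289.17391304 196.82608696] [31.6  1.5]
ref 17 [289.64705882 198.47058824] [27.2  1. ]
(array([7.51, 0.  , 1.42]), array([-1.15, -0.68, -0.67]), array([-0.038,  0.202, -0.016]), 14.15, 17.79)
```

```bash
python3 - <<'E'
from h import *
f=lambda p,a:cv2.resize(cv2.imread(p)[a[0]:a[1],a[2]:a[3]],(400,300),interpolation=2)
s=(198,234,326,374);t=(180,216,268,316)
cv2.imwrite('pics/c4.png',np.vstack([np.hstack([f('pics/sl.png',s),f('pics/tl.png',t)]),np.hstack([f('pics/S1.png',s),f('pics/T1.png',t)])]))
E
```

```text
(no output)
```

View pics/c4.png

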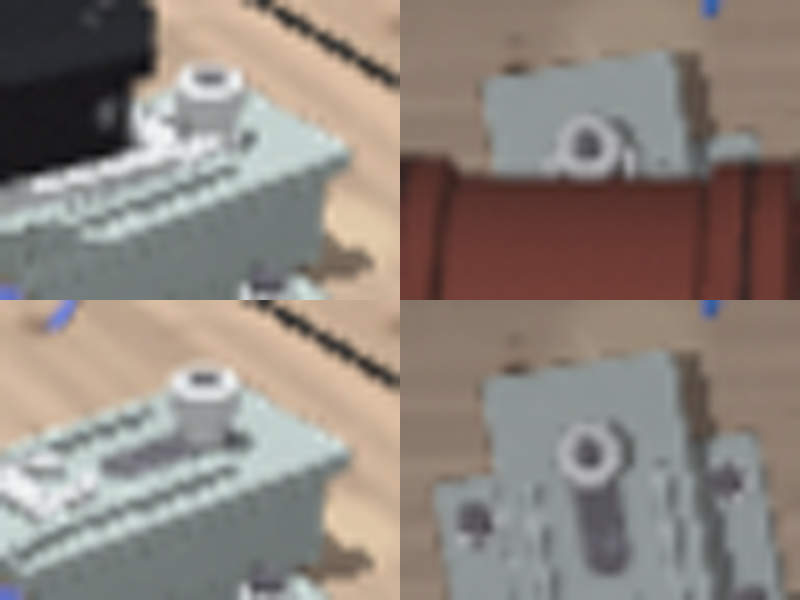

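The axle head has moved about 2–3 mm from the reference, and the jaws now flank it with the noses at about crop (555,160) and (628,160). I'll keep pushing in small steps.

Request:
{"op": "arm_command", "data": {
  "moves": [
    {"xyz": [-0.0033, 0, -0.0003], "angular": [0, 0, 0], "hand": 10},
    {"xyz": [-0.0033, 0, -0.0003], "angular": [0, 0, 0], "hand": 10}
  ]
}}

```text
time: 14.4
ee_pos: [0.573, 0.0702, 0.0342]
orientation: [[-0.984, -0.145, -0.103], [-0.144, 0.989, -0.014], [0.104, 0.001, -0.995]]
contact_force: [-0.6, -0.3, -1.8]
finger_gap: 0.018
grip_force: 40.0
```

Request:
{"op": "arm_command", "data": {
  "moves": [
    {"xyz": [-0.0033, 0, -0.0003], "angular": [0, 0, 0], "hand": 10},
    {"xyz": [-0.0033, 0, -0.0003], "angular": [0, 0, 0], "hand": 10}
  ]
}}

```text
time: 14.65
ee_pos: [0.5739, 0.0703, 0.0342]
orientation: [[-0.984, -0.145, -0.103], [-0.144, 0.989, -0.014], [0.104, 0.001, -0.995]]
contact_force: [-0.1, 0.0, 0.1]
finger_gap: 0.0176
grip_force: 40.0
```

```bash
python3 ax.py
```

```text
ref 17 [289.64705882 198.47058824] [27.2  1. ]
(array([ 9.11, -0.06,  1.23]), array([-0.57,  0.35, -0.24]), array([-0.002,  0.002,  0.006]), 14.75, 17.61)
```

Request:
{"op": "arm_command", "data": {
  "moves": [
    {"xyz": [-0.002, 0, -0.0002], "angular": [0, 0, 0], "hand": 10},
    {"xyz": [-0.0033, 0, -0.0003], "angular": [0, 0, 0], "hand": 10}
  ]
}}

```text
time: 15.0
ee_pos: [0.5745, 0.0704, 0.0341]
orientation: [[-0.984, -0.145, -0.104], [-0.144, 0.989, -0.014], [0.105, 0.001, -0.994]]
contact_force: [-0.3, -0.6, -1.1]
finger_gap: 0.0176
grip_force: 40.0
```

Request:
{"op": "arm_command", "data": {
  "moves": [
    {"xyz": [-0.002, 0, -0.0002], "angular": [0, 0, 0], "hand": 10},
    {"xyz": [-0.0033, 0, -0.0003], "angular": [0, 0, 0], "hand": 10}
  ]
}}

```text
time: 15.25
ee_pos: [0.5757, 0.0706, 0.0341]
orientation: [[-0.984, -0.145, -0.104], [-0.144, 0.989, -0.014], [0.105, 0.001, -0.995]]
contact_force: [-0.4, -1.3, -0.9]
finger_gap: 0.0176
grip_force: 40.0
```

```bash
python3 - <<'E'
from h import *
print(tipl())
E
```

```text
(array([11.02, -0.07,  1.16]), array([-0.54, -1.22, -0.86]), array([ 0.055, -0.022, -0.014]), 15.25, 17.56)
```

Request:
{"op": "arm_command", "data": {
  "moves": [
    {"xyz": [-0.002, 0, -0.0002], "angular": [0, 0, 0], "hand": 10},
    {"xyz": [-0.0033, 0, -0.0003], "angular": [0, 0, 0], "hand": 10}
  ]
}}

```text
time: 15.5
ee_pos: [0.5767, 0.0708, 0.0341]
orientation: [[-0.984, -0.145, -0.104], [-0.144, 0.989, -0.014], [0.105, 0.001, -0.995]]
contact_force: [0.1, 0.8, -0.1]
finger_gap: 0.0178
grip_force: 40.0
```

Request:
{"op": "arm_command", "data": {
  "moves": [
    {"xyz": [-0.0017, 0, -0.0002], "angular": [0, 0, 0], "hand": 10},
    {"xyz": [-0.0017, 0, -0.0002], "angular": [0, 0, 0], "hand": 10}
  ]
}}

```text
time: 15.75
ee_pos: [0.5771, 0.0708, 0.0341]
orientation: [[-0.984, -0.145, -0.104], [-0.144, 0.989, -0.014], [0.105, 0.001, -0.994]]
contact_force: [-0.1, -0.3, -1.2]
finger_gap: 0.0178
grip_force: 40.0
```

Request:
{"op": "arm_command", "data": {
  "moves": [
    {"xyz": [-0.0017, 0, -0.0002], "angular": [0, 0, 0], "hand": 10},
    {"xyz": [-0.0017, 0, -0.0002], "angular": [0, 0, 0], "hand": 10}
  ]
}}

```text
time: 16.0
ee_pos: [0.5774, 0.0707, 0.034]
orientation: [[-0.984, -0.145, -0.104], [-0.144, 0.989, -0.014], [0.105, 0.001, -0.994]]
contact_force: [-0.1, -0.5, -0.3]
finger_gap: 0.0178
grip_force: 40.0
```

```bash
python3 - <<'E'
from h import *
print(tipl())
E
```

```text
(array([12.72, -0.15,  0.95]), array([-0.19, -0.47, -0.3 ]), array([-0.026,  0.068, -0.036]), 16.0, 17.76)
```

Request:
{"op": "arm_command", "data": {
  "moves": [
    {"xyz": [-0.0017, 0, -0.0002], "angular": [0, 0, 0], "hand": 10},
    {"xyz": [-0.0017, 0, -0.0002], "angular": [0, 0, 0], "hand": 10}
  ]
}}

```text
time: 16.25
ee_pos: [0.5776, 0.0708, 0.0339]
orientation: [[-0.984, -0.145, -0.105], [-0.144, 0.989, -0.015], [0.106, 0.001, -0.994]]
contact_force: [-3.1, -0.6, -0.2]
finger_gap: 0.0175
grip_force: 40.0
```

Request:
{"op": "arm_command", "data": {
  "moves": [
    {"xyz": [-0.0017, 0, -0.0002], "angular": [0, 0, 0], "hand": 10},
    {"xyz": [-0.0017, 0, -0.0002], "angular": [0, 0, 0], "hand": 10}
  ]
}}

```text
time: 16.5
ee_pos: [0.5777, 0.0708, 0.0338]
orientation: [[-0.984, -0.145, -0.106], [-0.144, 0.989, -0.015], [0.107, 0.001, -0.994]]
contact_force: [-6.0, -1.3, 2.0]
finger_gap: 0.0175
grip_force: 40.0
```

```bash
python3 - <<'E'
from h import *
print(tipl())
E
```

```text
(array([12.99, -0.15,  0.53]), array([-6.13, -0.37,  1.96]), array([-0.108,  0.957, -0.005]), 16.5, 17.48)
```

Request:
{"op": "arm_command", "data": {
  "moves": [
    {"xyz": [-0.0017, 0, -0.0003], "angular": [0, 0, 0], "hand": 10},
    {"xyz": [-0.0017, 0, -0.0003], "angular": [0, 0, 0], "hand": 10}
  ]
}}

```text
time: 16.75
ee_pos: [0.5777, 0.0708, 0.0337]
orientation: [[-0.984, -0.145, -0.107], [-0.144, 0.989, -0.015], [0.108, 0.001, -0.994]]
contact_force: [-7.2, -1.3, 0.9]
finger_gap: 0.0176
grip_force: 40.0
```

Request:
{"op": "arm_command", "data": {
  "moves": [
    {"xyz": [-0.0014, 0, -0.0003], "angular": [0, 0, 0], "hand": 10},
    {"xyz": [-0.0014, 0, -0.0003], "angular": [0, 0, 0], "hand": 10}
  ]
}}

```text
time: 17.0
ee_pos: [0.5778, 0.0708, 0.0336]
orientation: [[-0.984, -0.145, -0.107], [-0.144, 0.989, -0.015], [0.108, 0.001, -0.994]]
contact_force: [-7.5, 0.1, 1.3]
finger_gap: 0.0175
grip_force: 40.0
```

```bash
python3 - <<'E'
from h import *
print(tipl())
E
```

```text
(array([13.12, -0.19,  0.18]), array([-7.39,  1.21,  1.28]), array([-0.211,  1.505,  0.029]), 17.0, 17.53)
```

Request:
{"op": "arm_command", "data": {
  "moves": [
    {"xyz": [-0.002, 0, -0.002], "angular": [0, 0, 0], "hand": 10},
    {"xyz": [-0.002, 0, -0.002], "angular": [0, 0, 0], "hand": 10}
  ]
}}

```text
time: 17.25
ee_pos: [0.5779, 0.0708, 0.034]
orientation: [[-0.983, -0.145, -0.109], [-0.144, 0.989, -0.015], [0.11, 0.001, -0.994]]
contact_force: [-9.2, -0.9, 0.8]
finger_gap: 0.0175
grip_force: 40.0
```

Request:
{"op": "arm_command", "data": {
  "moves": [
    {"xyz": [-0.002, 0, -0.0005], "angular": [0, 0, 0], "hand": 10},
    {"xyz": [-0.002, 0, -0.0005], "angular": [0, 0, 0], "hand": 10}
  ]
}}

```text
time: 17.5
ee_pos: [0.5779, 0.0708, 0.0339]
orientation: [[-0.983, -0.145, -0.11], [-0.144, 0.989, -0.015], [0.111, 0.001, -0.994]]
contact_force: [-11.3, -0.7, 0.3]
finger_gap: 0.0173
grip_force: 40.0
```

```bash
python3 - <<'E'
from h import *
print(tipl())
E
```

```text
(array([13.28, -0.2 ,  0.11]), array([-11.3 ,   0.9 ,   0.34]), array([-0.342,  2.167, -0.013]), 17.5, 17.26)
```

Request:
{"op": "arm_command", "data": {
  "moves": [
    {"xyz": [0.008, 0, -0.001], "angular": [0, 0, 0], "hand": 10},
    {"xyz": [0.03, 0, 0.0], "angular": [0, 0, 0], "hand": 10},
    {"xyz": [0.08, 0, 0.004], "angular": [0, 0, 0], "hand": 10},
    {"xyz": [0.15, 0, 0.012], "angular": [0, 0, 0], "hand": 10},
    {"xyz": [0.22, 0, 0.019], "angular": [0, 0, 0], "hand": 10},
    {"xyz": [0.28, 0, 0.025], "angular": [0, 0, 0], "hand": 10},
    {"xyz": [0.3, 0, -0.1], "angular": [0, -0.064, 0], "hand": 10},
    {"xyz": [0.3, 0, -0.23], "angular": [0, -0.064, 0], "hand": 10},
    {"xyz": [0.3, 0, -0.23], "angular": [0, -0.064, 0], "hand": 10}
  ]
}}

```text
time: 18.62
ee_pos: [0.5017, 0.06, 0.1161]
orientation: [[-0.989, -0.145, 0.002], [-0.145, 0.989, 0.004], [-0.002, 0.003, -1.0]]
contact_force: [0.2, 0.4, -0.4]
finger_gap: 0.0176
grip_force: 40.0
```

```bash
python3 ax.py; python3 - <<'E'
from h import *
f=lambda p,a:cv2.resize(cv2.imread(p)[a[0]:a[1],a[2]:a[3]],(400,300),interpolation=2)
s=(198,234,326,374);t=(180,216,268,316)
cv2.imwrite('pics/c5.png',np.hstack([f('pics/sl.png',s),f('pics/tl.png',t)]))
R=cv2.imread
E
```

```text
now 35 [289.48571429 199.54285714] [24.6  1.8]
ref 17 [289.64705882 198.47058824] [27.2  1. ]
(array([-66.67,   0.11,  93.04]), array([-0.33, -0.56, -1.12]), array([0.069, 0.042, 0.046]), 18.73, 17.43)
```

View pics/c5.png

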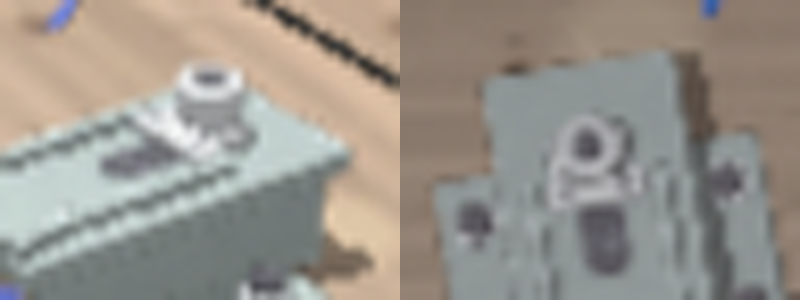

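The clip is home: its bar, at top crop (597,188), lies against the axle at (588,145), with a jaw on each side and the fork clear. Next I return the fork to its rest.

```bash
python3 - <<'E'
from h import *
print(plan((.5515,-.2592,.105),-15.1))
E
```

```text
(array([-0.0163, -1.0767,  0.0254]), array([ 0.0007, -0.002 ,  0.2606]))
```

Request:
{"op": "arm_command", "data": {
  "moves": [
    {"xyz": [0, -0.16, 0], "angular": [0, 0, 0.04], "hand": 10},
    {"xyz": [0, -0.33, 0], "angular": [0, 0, 0.09], "hand": 10},
    {"xyz": [0, -0.5, 0], "angular": [0, 0, 0.13], "hand": 10},
    {"xyz": [0, -0.67, 0.01], "angular": [0, 0, 0.18], "hand": 10},
    {"xyz": [-0.01, -0.84, 0.02], "angular": [0, 0, 0.22], "hand": 10},
    {"xyz": [-0.016, -1, 0.025], "angular": [0, -0.002, 0.261], "hand": 10},
    {"xyz": [-0.016, -1, 0.025], "angular": [0, -0.002, 0.261], "hand": 10}
  ]
}}

```text
time: 19.6
ee_pos: [0.546, -0.2417, 0.1037]
orientation: [[-0.963, 0.268, -0.004], [0.268, 0.963, -0.003], [0.003, -0.004, -1.0]]
contact_force: [0.3, 0.1, -1.0]
finger_gap: 0.0174
grip_force: 40.0
```

```bash
python3 - <<'E'
from h import *
print(env.get_obs()['ee_pos'],plan((.5515,-.2592,.045),-15.1))
E
```

```text
[ 0.54603339 -0.24166354  0.10369171] (array([-0.0338, -0.0506,  0.1957]), array([-0.0026, -0.0018, -0.005 ]))
```

Request:
{"op": "arm_command", "data": {
  "moves": [
    {"xyz": [-0.02, -0.03, 0.05], "angular": [0, 0, -0.005], "hand": 10},
    {"xyz": [-0.034, -0.05, 0.12], "angular": [-0.002, -0.002, -0.005], "hand": 10},
    {"xyz": [-0.034, -0.05, 0.19], "angular": [-0.002, -0.002, -0.005], "hand": 10},
    {"xyz": [-0.034, -0.05, 0.195], "angular": [-0.002, -0.002, -0.005], "hand": 10},
    {"xyz": [-0.034, -0.05, 0.195], "angular": [-0.002, -0.002, -0.005], "hand": 10},
    {"xyz": [-0.034, -0.05, 0.195], "angular": [-0.002, -0.002, -0.005], "hand": 10},
    {"xyz": [-0.034, -0.05, 0.195], "angular": [-0.002, -0.002, -0.005], "hand": 10},
    {"xyz": [-0.034, -0.05, 0.195], "angular": [-0.002, -0.002, -0.005], "hand": 10}
  ]
}}

```text
time: 20.6
ee_pos: [0.5536, -0.2539, 0.0469]
orientation: [[-0.967, 0.254, 0.003], [0.254, 0.967, 0.002], [-0.002, 0.003, -1.0]]
contact_force: [-0.0, -0.1, -1.0]
finger_gap: 0.0177
grip_force: 40.0
```

```bash
python3 - <<'E'
from h import *
o=env.get_obs();print(o['ee_pos'],o['orientation'].round(3),plan((.5515,-.2594,.0145),-15.1))
E
```

```text
[ 0.55361875 -0.25393309  0.04693726] [[-0.967  0.254  0.003]
 [ 0.254  0.967  0.002]
 [-0.002  0.003 -1.   ]] (array([ 0.0025, -0.0197,  0.1081]), array([0.0018, 0.0014, 0.0045]))
```

Request:
{"op": "arm_command", "data": {
  "moves": [
    {"xyz": [0.002, -0.02, 0.02], "angular": [0.002, 0.001, 0.004], "hand": 10},
    {"xyz": [0.002, -0.02, 0.02], "angular": [0.002, 0.001, 0.004], "hand": 10},
    {"xyz": [0.002, -0.02, 0.02], "angular": [0.002, 0.001, 0.004], "hand": 10},
    {"xyz": [0.002, -0.02, 0.02], "angular": [0.002, 0.001, 0.004], "hand": 10},
    {"xyz": [0.002, -0.02, 0.02], "angular": [0.002, 0.001, 0.004], "hand": 10},
    {"xyz": [0.002, -0.02, 0.02], "angular": [0.002, 0.001, 0.004], "hand": 10}
  ]
}}

```text
time: 21.35
ee_pos: [0.5514, -0.2595, 0.0406]
orientation: [[-0.966, 0.26, 0.0], [0.26, 0.966, -0.0], [-0.0, -0.0, -1.0]]
contact_force: [-0.1, 0.5, -0.7]
finger_gap: 0.0174
grip_force: 40.0
```

```bash
python3 - <<'E'
from h import *
o=env.get_obs();print(o['ee_pos'],o['orientation'].round(3),plan((.5515,-.2594,.0145),-15.1))
T,D=env.get_image('top'); z=cloud('top',D)[...,2]; g=T.astype(int)
m=np.zeros(z.shape,bool); m[205:250,405:460]=1
m&=(np.ptp(g,axis=2)<25)&(g.sum(2)>330)&(z>.03)&(z<.08); v,u=np.where(m)
zt=o['ee_pos'][2]+.0222
q=at_z('top',np.c_[u,v],zt)[:,:2]*1000
print(len(u),np.median(z[m]),zt,cv2.minAreaRect(q.astype(np.float32)))
E
```

```text
[ 0.55139173 -0.25954345  0.04060012] [[-0.966  0.26   0.   ]
 [ 0.26   0.966 -0.   ]
 [-0.    -0.    -1.   ]] (array([-0.0002,  0.0006,  0.087 ]), array([-0.0002,  0.0001,  0.0005]))
155 0.06250010407172502 0.06280012289172757 ((637.5951538085938, -279.1285705566406), (28.471885681152344, 72.30377960205078), 75.39328002929688)
```

Request:
{"op": "arm_command", "data": {
  "moves": [
    {"xyz": [0, -0.002, 0.02], "angular": [0, 0, 0], "hand": 10},
    {"xyz": [0, -0.002, 0.045], "angular": [0, 0, 0], "hand": 10},
    {"xyz": [0, -0.002, 0.065], "angular": [0, 0, 0], "hand": 10},
    {"xyz": [0, -0.002, 0.078], "angular": [0, 0, 0], "hand": 10},
    {"xyz": [0, -0.002, 0.082], "angular": [0, 0, 0], "hand": 10},
    {"xyz": [0, -0.002, 0.084], "angular": [0, 0, 0], "hand": 10},
    {"xyz": [0, -0.002, 0.084], "angular": [0, 0, 0], "hand": 10}
  ]
}}

```text
time: 22.28
ee_pos: [0.5513, -0.2603, 0.0155]
orientation: [[-0.966, 0.26, 0.0], [0.26, 0.966, -0.0], [-0.0, -0.0, -1.0]]
contact_force: [0.5, 0.9, -1.6]
finger_gap: 0.0177
grip_force: 40.0
```

```bash
python3 - <<'E'
from h import *
o=env.get_obs();print(o['ee_pos'],o['contact_force'],o['torque'],plan((.5514,-.2598,.0136),-15.1))
E
```

```text
[ 0.55125912 -0.26025195  0.01550433] [ 0.54809313  0.93515072 -1.62186786] [0.07691912 0.03689393 0.01212743] (array([-0.0001,  0.0016,  0.0063]), array([-0.0003,  0.0002,  0.0004]))
```

Request:
{"op": "arm_command", "data": {
  "moves": [
    {"xyz": [0, 0.001, 0.003], "angular": [0, 0, 0], "hand": 10},
    {"xyz": [0, 0.001, 0.005], "angular": [0, 0, 0], "hand": 10},
    {"xyz": [0, 0.001, 0.006], "angular": [0, 0, 0], "hand": 10},
    {"xyz": [0, 0.001, 0.006], "angular": [0, 0, 0], "hand": 10}
  ]
}}

```text
time: 22.78
ee_pos: [0.5513, -0.2599, 0.0138]
orientation: [[-0.966, 0.26, 0.0], [0.26, 0.966, -0.0], [-0.0, -0.0, -1.0]]
contact_force: [-1.0, 0.8, 2.9]
finger_gap: 0.0176
grip_force: 40.0
```

```bash
python3 - <<'E'
from h import *
o=env.get_obs();print(o['ee_pos'],o['contact_force'],o['torque'])
E
```

```text
[ 0.55128669 -0.25988188  0.01375421] [-0.99796506  0.79944256  2.8775146 ] [0.22627608 0.23183727 0.00352946]
```

It's seated, with a 2.9 N upward reaction. I'll release it and lift.

Request:
{"op": "arm_command", "data": {
  "moves": [
    {"xyz": [0, 0, 0], "angular": [0, 0, 0], "hand": 25},
    {"xyz": [0, 0, 0], "angular": [0, 0, 0], "hand": 40},
    {"xyz": [0, 0, 0], "angular": [0, 0, 0], "hand": 60},
    {"xyz": [0, 0, 0], "angular": [0, 0, 0], "hand": 70},
    {"xyz": [0, 0, 0], "angular": [0, 0, 0], "hand": 70},
    {"xyz": [0, 0, 0], "angular": [0, 0, 0], "hand": 70},
    {"xyz": [0, 0, -0.1], "angular": [0, 0, 0], "hand": 70},
    {"xyz": [0, 0, -0.25], "angular": [0, 0, 0], "hand": 70},
    {"xyz": [0, 0, -0.45], "angular": [0, 0, 0], "hand": 70},
    {"xyz": [0.2, -0.4, -0.6], "angular": [0, 0, 0], "hand": 70},
    {"xyz": [0.3, -0.8, -0.6], "angular": [0, 0, 0], "hand": 70},
    {"xyz": [0.3, -0.8, -0.6], "angular": [0, 0, 0], "hand": 70},
    {"xyz": [0.3, -0.8, -0.6], "angular": [0, 0, 0], "hand": 70},
    {"xyz": [0.3, -0.8, -0.6], "angular": [0, 0, 0], "hand": 70}
  ]
}}

```text
time: 24.52
ee_pos: [0.3976, -0.4725, 0.1947]
orientation: [[-0.964, 0.267, -0.0], [0.267, 0.964, -0.003], [-0.0, -0.003, -1.0]]
contact_force: [0.6, 0.2, -0.0]
finger_gap: 0.0609
grip_force: 0.0
```

```bash
python3 - <<'E'
from h import *
o=env.get_obs();print(o['time'],o['ee_pos'],o['contact_force'],o['finger_gap'])
S,_=env.get_image('scene');T,_=env.get_image('top')
f=lambda I,a:cv2.resize(I[a[0]:a[1],a[2]:a[3]],(400,300),interpolation=2)
cv2.imwrite('pics/c6.png',np.vstack([np.hstack([f(S,(285,363,340,444)),f(T,(205,289,375,487))]),np.hstack([f(S,(198,234,326,374)),f(T,(180,216,268,316))])]))
E
```

```text
24.525 [ 0.39758727 -0.47253611  0.1947028 ] [ 0.57459554  0.15587955 -0.00602991] 0.060911394586217214
```

View pics/c6.png

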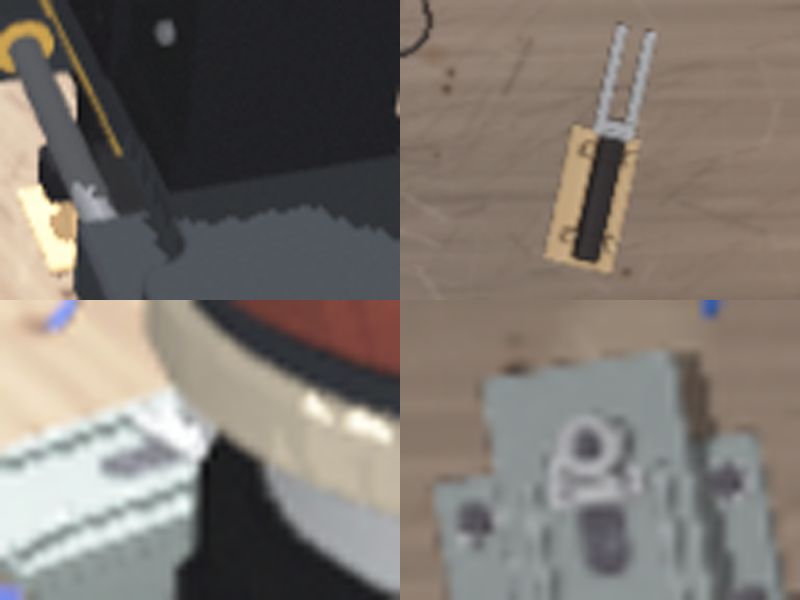

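The top view shows the fork in its rest as before, with the handle at crop (600,200), and the clip home on the axle. I'll do a quick numeric check and hand in if it passes.

```bash
python3 - <<'E'
from h import *
T,D=env.get_image('top');g=T.astype(int);z=cloud('top',D)[...,2]
F=np.zeros(z.shape,bool);F[205:290,405:460]=1
h=F&(z>.036)&(g.sum(2)<180);t=F&(z>.012)&(z<.042)&(np.ptp(g,axis=2)<25)&(g.sum(2)>330)
for m,zt in((h,.044),(t,.036)):
    v,u=np.where(m);print(len(u),np.median(z[m]),cv2.minAreaRect((at_z('top',np.c_[u,v],zt)[:,:2]*1000).astype(np.float32)))
ok=abs(np.median(z[h])-.0432)<.0015 and abs(np.median(z[t])-.0358)<.0015
print(ok)
if ok: print(env.close_job())
E
```

```text
243 0.04323744303165671 ((551.8697509765625, -256.9349670410156), (17.872167587280273, 87.00703430175781), 75.37637329101562)
201 0.0358479971335649 ((634.8912353515625, -278.8041687011719), (28.224111557006836, 79.36175537109375), 75.4040756225586)
True
the job is handed in; nothing more can be done
None
```

The clip is snapped over the axle and fully home: contact force peaked at 11.3 N in the readings, under the 20 N limit. The fork is back in its rest within about 1 mm of where it started, and I handed the job in at about 25 s.

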